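# Run the fingertips along the seasoning box and lay its lids shut

### The arm

A 7-joint arm with a two-finger parallel gripper is mounted at the origin on a cart in front of the work surface, level with it; the furniture and walls round the work are solid. World frame = base frame: x ahead of the robot, y to its left, z up, the work surface at z = 0. Lengths are in mm, angles in rad, forces in N, time in s.
With the tool pointing down it reaches from about 400 to 875 mm from the base axis. Payload 4.4 kg.
Tool frame: the origin (TCP) lies between the finger pads; the fingertips stand 14 mm ahead of it and the grasp point (between the pads) lies 5 mm behind it; z points along the fingers, y is the line along which they close (so a half turn about z gives the same grasp; the last joint's range is limited). The gripper opens to 85 mm and grips with 20 to 120 N. Pads are 22 mm wide; open, the fingers measure 114 mm over their backs; the gripper's body (76 mm by 85 mm) begins 54 mm behind the grasp point. The pads swing forward as they close: fully open they stand 13 mm farther back than shut.
Start: joints at [1.195, 0.628, 0.038, 1.517, -0.027, 0.996, -0.02], TCP at [198.192, -619.062, 245.313] pointing down, gripper open.
Joint ranges: [-3.06, 3.06], [-0.37, 2.12], [-1.25, 1.32], [0.18, 2.47], [-1.1, 4.24], [0.23, 1.98], [-2.94, 2.94]. Speed limits (rad/s): [2.57, 2.57, 3.14, 3.14, 3.14, 3.14, 3.14].

### API

Orientations are given as a rotation vector (axis times angle).
In Python, from cell import r, viewer, job_done, boxes_of, outline_of, mark_of gives the robot as it stands.
- The arm moves only by the tool step_arm, never from a script. Its argument "series" is a list of rows, each a list of 3 entries, a list of its own where there are three numbers: the shift along the world's x, y, z each as a share of 0.02 m, from -1 to 1, then the turn, a rotation vector about the world's x, y, z each as a share of 0.1 rad, from -1 to 1, then the opening, from 0 (shut) to 1 (fully open). A call has 1 to 20 rows; each row shifts and turns the commanded pose from where the row before left it; what a row does not reach is not made up. A row lasts 1/12 s, in which the tool goes at most 41.7 mm and 7.16 degrees, less where a joint would pass 70% of its speed; a pose out of reach is approached as far as the arm can. A call with a number of a shift or a turn outside -1 to 1 is refused whole. A call with a gripper value outside its range is refused whole. The fingers move at their own pace and stop on an object; "squeeze" is the grip in N (left out, the last holds). Time passes only in rows, so rows that do not move let the fingers close. It gives the time, the measured TCP pose, the force, the opening and the grip force at its end, in the units of the state.
- r.read_state(): the state, without advancing time (a new reading comes with each control period).
- viewer.get_image(name): name is "scene" or "top" or "wrist"; returns (picture, depth): 400x640x3 uint8, red, green, blue; 400x640 float32, mm along the optical axis (not along the pixel's ray), 0 where there is no reading.
- viewer.camera_info(name): a dict with "fx", "fy", "cx", "cy" (pixels), "D" ([k1, k2, p1, p2, k3] as OpenCV has them; the pictures are not rectified), "position" and "rotation" of the camera in the world; the wrist camera has in their place "T_tool_cam" (4x4, takes a point from camera to tool coordinates, whose origin is the TCP and whose axes are the flange's). Camera axes: x right, y up, looking along -z (the intrinsics and any distortion apply to the point x, -y, -z); pixel columns grow to the right and rows downward; lengths in mm; the calibration is good to about 2 mm. A picture is of the moment at which its call begins: read the wrist's pose just before it. camera_info takes no time and is no camera call.
- job_done(): hands the job in; it is judged then, once.
Trained networks look in the newest picture that a camera, given by its name, has taken for a name from the list of things; names that differ only in an ending like _2 or _b are one class to them, and where a whole thing is asked for, a point or a joint stands for the part that bears it (a point fixed in the world has none). Each returns a list of dicts, best first, with "score" (0 to 1); they miss things now and then, are a little off and sometimes report something else, mostly with a low value. They report only what shows in the picture. A call takes as long as a camera call. They do not tell look-alikes from the thing itself.
- boxes_of(camera, query): "rect" ([centre column, centre row, width, height] in pixels, round what is visible of it).
- outline_of(camera, query): "mask" (400x640 bool, what is visible of it) and "rect" ([centre column, centre row, width, height] in pixels, round what is visible of it).
- mark_of(camera, query): "uv" ([column, row] in pixels: a listed point, or the origin of a listed thing).
The state is a dict: "t": time; "q": joint angles; "qvel": joint speeds; "effort": joint torques, N m; "ee_pos": TCP position; "eef_rot": TCP orientation; "contact_force": force on the tool from outside, world axes, zero at the start; "wrist_torque": the same for the moment, N m; "finger_gap": finger opening in mm; "gripper_force": force on a finger pad.
Only numpy, scipy, OpenCV 4.12 (cv2) and the standard library are available. Lean on these libraries where they do the work, as an engineer would, in place of code of your own. Each camera call takes 0.05 s, during which the arm holds its last target. There are 200 camera calls.

### The job

The four wooden lids of the seasoning box stand half open: run your fingertips lightly along the row in one low pass and lay the lids down flat one after another, starting outside the end of the box where a lid's hinge is outermost, so that you meet each lid at its hinge and leave it at its free edge. Keep the fingertips low over the row until the last lid is shut, then take them clear; never push a lid further open. Do not lift, tip or shove the box, press gently, and leave the jars and the teaspoon alone.

Things in the scene. Friction and masses are not known exactly. Their poses are not given: they have to be found in the camera images.
- seasoning_box: white ceramic seasoning box, 70 x 194 x 45 mm, loose, about 0.9 kg, four compartments in a row along its y axis. Origin at the centre of its underside, z up. Each compartment (centres y = +69, +23, -23, -69 mm for lid1 to lid4) has a wooden lid hinged at the side of its mouth towards +y; tops of shut lids are 49 mm above the worktop.
- lid1 (a joint): hinge of the first lid, rad: 0 = shut flat, grows as it opens; starts at 0.55 to 0.95. Hinge line parallel to the box's x at y = 90 mm, z = 45 mm in its frame; the open lid rises from there towards -y. Friction (about 0.5 N at the free edge) holds any angle. Tips moving level to -y just above shut-lid height ride onto it and lay it down; the other way they get under it.
- lid1_edge (a point): middle of the free edge of the first lid, on its upper face (moves with the lid). The lid is wooden, 56 mm wide (along the box's x), 42 mm from hinge to free edge, 4 mm thick.
- lid2 (a joint): hinge of the second lid, rad: 0 = shut flat, grows as it opens; starts at 0.55 to 0.95. Hinge line parallel to the box's x at y = 44 mm, z = 45 mm in its frame; the open lid rises from there towards -y. Friction (about 0.5 N at the free edge) holds any angle. Tips moving level to -y just above shut-lid height ride onto it and lay it down; the other way they get under it.
- lid2_edge (a point): middle of the free edge of the second lid, on its upper face (moves with the lid). The lid is wooden, 56 mm wide (along the box's x), 42 mm from hinge to free edge, 4 mm thick.
- lid3 (a joint): hinge of the third lid, rad: 0 = shut flat, grows as it opens; starts at 0.55 to 0.95. Hinge line parallel to the box's x at y = -2 mm, z = 45 mm in its frame; the open lid rises from there towards -y. Friction (about 0.5 N at the free edge) holds any angle. Tips moving level to -y just above shut-lid height ride onto it and lay it down; the other way they get under it.
- lid3_edge (a point): middle of the free edge of the third lid, on its upper face (moves with the lid). The lid is wooden, 56 mm wide (along the box's x), 42 mm from hinge to free edge, 4 mm thick.
- lid4 (a joint): hinge of the fourth lid, rad: 0 = shut flat, grows as it opens; starts at 0.55 to 0.95. Hinge line parallel to the box's x at y = -48 mm, z = 45 mm in its frame; the open lid rises from there towards -y. Friction (about 0.5 N at the free edge) holds any angle. Tips moving level to -y just above shut-lid height ride onto it and lay it down; the other way they get under it.
- lid4_edge (a point): middle of the free edge of the fourth lid, on its upper face (moves with the lid). The lid is wooden, 56 mm wide (along the box's x), 42 mm from hinge to free edge, 4 mm thick.
- spice_jar_a: spice jar with a dark cap, 41 mm across, 105 mm high, upright behind the box; origin at the centre of its underside. To be left alone.
- spice_jar_b: another such spice jar, 41 mm across, 105 mm high, upright behind the box; origin at the centre of its underside. To be left alone.
- mustard_jar: glass jar with a white lid, 59 mm across, 103 mm high, upright behind the box; origin at the centre of its underside. To be left alone.
- teaspoon: steel teaspoon, 132 x 28 x 11 mm, lying flat in front of the box; origin at the middle of its underside, x along it. To be left alone.
There are look-alikes about, which are no part of the job. Leave any purple look-alike of the seasoning_box alone.

How it is judged:
By the outcome, as a careful person would: the job done as asked, in the order asked, and still so for the second after the job is handed in, with the robot touching nothing.
It also fails if it takes over 42 s, if anything falls off the work surface, if the arm or the gripper's body presses on something with over 40 N, if the wrist force passes 120 N, or if a joint passes its speed limit or range.

## Working session

There is one attempt and no reset: what is moved stays moved. The work goes in short steps, Python scripts to look and compute and a tool call to move; the robot and the scene stay as the last step left them, time stands still between calls to the robot, and variables do not carry over. Pictures are saved under pics/ and viewed, at most 10 in all, crops included, and the job is handed in when it is done.

Besides the shell and the picture viewer there is one more tool, called after "Emit:" as name(argument=value, ...) on one line, values as JSON. step_arm: Moves the arm, as the interface text tells. Shift numbers are shares of 0.02 m and turn numbers shares of 0.1 rad, none past 1 either way. Its arguments: {"type":"object","properties":{"series":{"type":"array"},"squeeze":{"type":"number"}},"required":["series"]}

```bash
mkdir -p pics; cat > h.py <<'E'
import numpy as np, cv2
from cell import r, viewer, job_done, boxes_of, outline_of, mark_of
from scipy.spatial.transform import Rotation as R
def cam(n):
    c=viewer.camera_info(n)
    K=np.array([[c['fx'],0,c['cx']],[0,c['fy'],c['cy']],[0,0,1.]])
    if 'T_tool_cam' in c:
        s=r.read_state();T=np.eye(4);T[:3,:3]=R.from_rotvec(s['eef_rot']).as_matrix();T[:3,3]=s['ee_pos'];T=T@np.array(c['T_tool_cam'])
        return K,np.array(c['D'],float),T[:3,:3],T[:3,3]
    Rm=np.array(c['rotation'],float)
    if Rm.shape!=(3,3): Rm=R.from_rotvec(Rm).as_matrix() if Rm.size==3 else R.from_quat(Rm).as_matrix()
    return K,np.array(c['D'],float),Rm,np.array(c['position'],float)
def pts(C,uv,d):
    K,D,Rm,p=C
    u=cv2.undistortPoints(np.asarray(uv,float).reshape(-1,1,2),K,D).reshape(-1,2);d=np.asarray(d,float).reshape(-1)
    return np.c_[u[:,0]*d,-u[:,1]*d,-d]@Rm.T+p
E
python3 - <<'E'
from h import *
print(r.read_state())
for n in('scene','top'):
    C=cam(n);im,d=viewer.get_image(n);cv2.imwrite(f'pics/{n}1.png',im[:,:,::-1]);np.savez(f'{n}1',im=im,d=d)
    print(n,C[3],C[2].round(2).tolist())
    for q in['seasoning_box','lid1','lid1_edge','spice_jar_a','mustard_jar','teaspoon']:
        for o in outline_of(n,q)[:5]:
            m=o['mask']&(d>0);v,u=np.nonzero(m)
            if len(u)<5: continue
            P=pts(C,np.c_[u,v],d[m]);print(q,round(o['score'],2),np.round(o['rect']),P.mean(0).round(),np.percentile(P,[3,97],axis=0).round().tolist())
E
```

```text
{'t': 0.0, 'q': array([ 1.19521696,  0.62934661,  0.03843613,  1.51838009, -0.02699253,
        0.99629714, -0.01999673]), 'qvel': array([ 5.79245622e-04, -8.41942130e-04, -9.58753217e-05,  1.24680815e-03,
       -1.13792124e-03, -1.08769211e-03, -4.11252202e-04]), 'effort': array([ 1.85593290e-04, -5.63409877e+01,  1.22645114e+00, -1.93446279e+01,
        1.11194554e-02,  1.04336848e-02, -2.37191514e-06]), 'ee_pos': array([ 197.99587837, -618.4751385 ,  244.38478628]), 'eef_rot': array([-3.10211712e+00, -4.84384302e-01,  5.07417478e-04]), 'contact_force': array([-0.31720577, -0.37578259,  0.15415012]), 'wrist_torque': array([0.01630491, 0.06600257, 0.05623189]), 'gripper_force': 0.0, 'finger_gap': 85.26796070405634}
scene [ 62.67407431 685.77122843 790.73128903] [[-0.64, 0.56, -0.52], [-0.77, -0.48, 0.42], [-0.02, 0.67, 0.74]]
seasoning_box 0.78 [257. 303.  65. 112.] [480. 501.  43.] [[412.0, 416.0, 8.0], [558.0, 574.0, 51.0]]
seasoning_box 0.74 [369. 202.  34.  88.] [513. 206.  55.] [[448.0, 127.0, 10.0], [595.0, 271.0, 79.0]]
lid1 0.87 [262. 276.  33.  21.] [510. 475.  50.] [[484.
[... 1894 characters left out ...]
lid1_edge 0.81 [195. 270.  26.  24.] [447. 540.  48.] [[420.0, 514.0, 43.0], [475.0, 564.0, 52.0]]
spice_jar_a 0.79 [281. 223.  18.  30.] [555. 329.  83.] [[539.0, 311.0, 1.0], [576.0, 348.0, 107.0]]
spice_jar_a 0.75 [328. 173.  15.  28.] [676. 218.  83.] [[663.0, 199.0, 18.0], [698.0, 235.0, 107.0]]
mustard_jar 0.91 [302. 192.  22.  30.] [622. 281.  88.] [[599.0, 254.0, 22.0], [651.0, 306.0, 105.0]]
mustard_jar 0.74 [328. 170.  14.  28.] [676. 218.  86.] [[663.0, 200.0, 22.0], [700.0, 235.0, 107.0]]
teaspoon 0.66 [336. 240.  26.  24.] [511. 208.  63.] [[489.0, 184.0, 47.0], [533.0, 230.0, 79.0]]
teaspoon 0.52 [367. 252.  38.  40.] [487. 131.   4.] [[450.0, 79.0, -2.0], [534.0, 171.0, 12.0]]
```

View pics/top1.png

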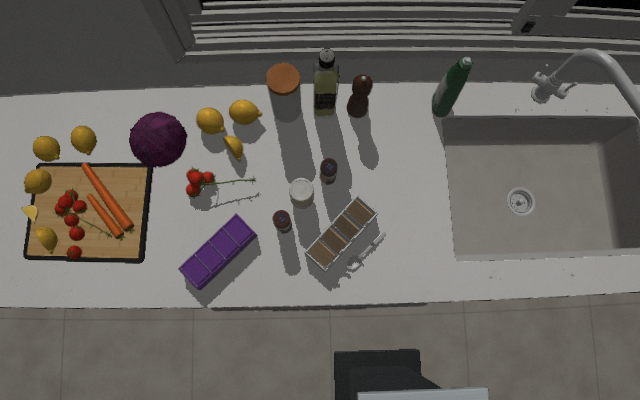

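View pics/scene1.png

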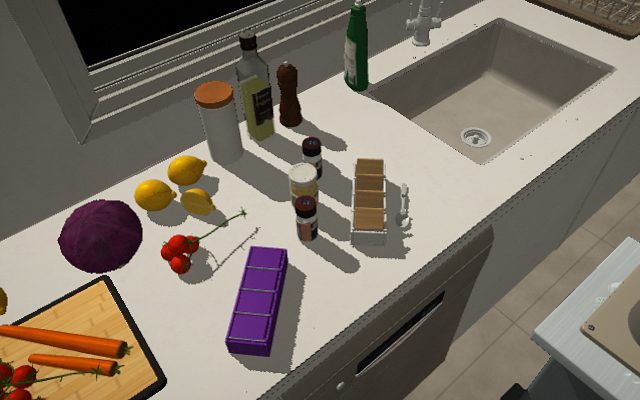

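The white box is at about (520, 205), running diagonally; the purple one is at about (490, 490). I'll fit the lid tilts next to find the hinge side.

```bash
python3 - <<'E'
from h import *
A=[]
for n in('scene','top'):
    C=cam(n);z=np.load(n+'1.npz');d=z['d'];v,u=np.nonzero(d>0);P=pts(C,np.c_[u,v],d[d>0])
    rgb=z['im'][d>0]
    k=(np.abs(P[:,0]-522)<115)&(np.abs(P[:,1]-203)<105)&(P[:,2]>15)&(P[:,2]<90)
    # box region: near the axis
    a0=np.array([.72,-.69]);a0/=np.linalg.norm(a0);w=np.array([-a0[1],a0[0]])
    Q=P[:,:2]-[522,200];k&=(np.abs(Q@w)<48)&(np.abs(Q@a0)<112)
    P=P[k];(c,s,ang)=cv2.minAreaRect(P[:,:2].astype(np.float32));print(n,len(P),c,s,ang)
    A.append(P)
P=np.vstack(A);(c,s,ang)=cv2.minAreaRect(P[:,:2].astype(np.float32));print('both',c,s,ang)
t=np.deg2rad(ang);cand=[np.array([np.cos(t),np.sin(t)]),np.array([-np.sin(t),np.cos(t)])]
a=cand[0] if s[0]>s[1] else cand[1]
if a[0]<0:a=-a
w=np.array([-a[1],a[0]]);print('axis',a,np.degrees(np.arctan2(a[1],a[0])))
for P in A:
    Q=P[:,:2]-c;sx=Q@a;k=np.abs(Q@w)<20
    for lo in range(-104,104,6):
        m=k&(sx>=lo)&(sx<lo+6)
        if m.any():print(lo,m.sum(),np.percentile(P[m,2],[10,50,90]).round(),end=' | ')
    print()
    zz=P[:,2];k=(zz>20)&(zz<46);print('w range',np.percentile(Q[k]@w,[2,98]),'s range',np.percentile(sx[k],[1,99]))
for q in('lid1_edge','seasoning_box'):
    viewer.get_image('scene')
    print(q,[(m['score'],np.round(m['uv'])) for m in mark_of('scene',q)])
E
```

```text
scene 2786 (531.0243530273438, 188.90499877929688) (69.99354553222656, 194.42449951171875) 46.21538543701172
top 2160 (532.5703125, 188.16131591796875) (70.21147155761719, 192.3135986328125) 46.13745880126953
both (531.460205078125, 188.9520721435547) (70.66464233398438, 194.9887237548828) 46.21538543701172
axis [ 0.72194606 -0.69194934] -43.78461456298829
-98 217 [18. 32. 45.] | -92 70 [44. 48. 52.] | -86 78 [50. 53. 56.] | -80 82 [53. 57. 60.] | -74 75 [58. 61. 63.] | -68 77 [62. 65. 67.] | -62 77 [66. 69. 71.] | -56 25 [68. 70. 72.] | -44 10 [56. 57. 59.] | -38 86 [55. 58. 62.] | -32 91 [61. 65. 69.] | -26 86 [67. 71. 75.] | -20 71 [73. 77. 79.] | -14 7 [76. 76. 78.] | 4 38 [56. 58. 61.] | 10 82 [59. 63. 67.] | 16 94 [64. 69. 75.] | 22 90 [72. 77. 81.] | 28 16 [78. 80. 81.] | 52 37 [55. 58. 61.] | 58 73 [56. 61. 65.] | 64 78 [63. 66. 70.] | 70 70 [69. 72. 75.] | 76 39 [74. 76. 77.] | 82 1 [75. 75. 75.] | 
w range [-34.64617249  34.24948194] s range [-96.46019047  94.85035312]
-98 31 [21. 42. 46.] | -92 38 [42. 47. 50.] | -86 45 [50. 51. 54.] | -80 48 [52. 56. 60.] | -74 44 [56. 59. 63.] | -68 45 [62. 64. 67.] | -62 45 [64. 66. 71.] | -56 33 [66. 70. 72.] | -50 27 [33. 38. 40.] | -44 53 [39. 50. 55.] | -38 49 [53. 57. 60.] | -32 49 [60. 64. 68.] | -26 48 [67. 71. 74.] | -20 44 [74. 77. 79.] | -14 11 [74. 78. 80.] | -2 61 [21. 38. 50.] | 4 48 [50. 54. 58.] | 10 50 [56. 61. 64.] | 16 49 [63. 68. 72.] | 22 53 [72. 75. 79.] | 28 24 [76. 79. 81.] | 46 74 [22. 39. 49.] | 52 52 [49. 54. 57.] | 58 47 [57. 59. 63.] | 64 52 [61. 66. 69.] | 70 48 [68. 71. 74.] | 76 38 [73. 75. 77.] | 94 57 [22. 38. 46.] | 
w range [-34.7603173   34.92990076] s range [-94.62107381  96.67817686]
lid1_edge [(0.85, array([372., 210.])), (0.66, array([251., 315.]))]
seasoning_box [(0.7, array([369., 210.])), (0.59, array([258., 306.]))]
```

White box centre is (531.5, 189), size 70 x 194 as expected. The lids rise towards (0.722, -0.692), so the hinges are on the side nearest (466, 251) and the sweep runs from there towards (600, 123).

Emit:
step_arm(series=[[[1,0.95,0],[0,0,0.7],0],[[1,0.95,0],[0,0,0.7],0],[[1,0.95,0],[0,0,0.7],0],[[1,0.95,0],[0,0,0.7],0],[[1,0.95,0],[0,0,0.7],0],[[1,0.95,0],[0,0,0.7],0],[[1,0.95,0],[0,0,0.7],0],[[1,0.95,0],[0,0,0.7],0],[[1,0.95,0],[0,0,0.7],0],[[1,0.95,0],[0,0,0.7],0],[[1,0.95,0],[0,0,0.7],0],[[1,0.95,0],[0,0,0.7],0],[[1,0.95,0],[0,0,0.7],0],[[1,0.95,0],[0,0,0.7],0]])

```text
t: 2.07
ee_pos: [479.0, -352.2, 245.5]
eef_rot: [2.507, 1.892, 0.0]
contact_force: [-0.0, -0.1, 0.3]
finger_gap: 0.0
gripper_force: 0.0
```

Emit:
step_arm(series=[[[0,1,0],[0,0,0.54],0],[[0,1,0],[0,0,0.54],0],[[0,1,0],[0,0,0.54],0],[[0,1,0],[0,0,0.54],0],[[0,1,0],[0,0,0.54],0],[[0,1,0],[0,0,0.54],0],[[0,1,0],[0,0,0.54],0],[[0,1,0],[0,0,0.54],0],[[0,1,0],[0,0,0.54],0],[[0,1,0],[0,0,0.54],0],[[0,1,0],[0,0,0.54],0],[[0,1,0],[0,0,0.54],0],[[0,1,0],[0,0,0.54],0],[[0,1,0],[0,0,0.54],0],[[0,1,0],[0,0,0.54],0],[[0,1,0],[0,0,0.54],0],[[0,1,0],[0,0,0.54],0],[[0,1,0],[0,0,0.54],0],[[0,1,0],[0,0,0.54],0],[[0,1,0],[0,0,0.54],0]])

```text
t: 3.73
ee_pos: [477.8, 48.9, 245.4]
eef_rot: [1.175, 2.914, 0.0]
contact_force: [0.6, 0.1, -0.4]
finger_gap: 0.3
gripper_force: 0.0
```

Emit:
step_arm(series=[[[-0.2,1,0],[0,0,0],0],[[-0.2,1,0],[0,0,0],0],[[-0.2,1,0],[0,0,0],0],[[-0.2,1,0],[0,0,0],0],[[-0.2,1,0],[0,0,0],0],[[-0.2,1,0],[0,0,0],0],[[-0.2,1,0],[0,0,0],0],[[-0.2,1,0],[0,0,0],0],[[-0.2,1,0],[0,0,0],0],[[-0.2,1,0],[0,0,0],0],[[-0.2,1,0],[0,0,0],0],[[0,0,0],[0,0,0],0]])

```text
t: 4.73
ee_pos: [432.1, 272.7, 245.8]
eef_rot: [-1.17, -2.914, -0.007]
contact_force: [-0.4, -0.2, 1.3]
finger_gap: 0.3
gripper_force: 0.0
```

```bash
python3 - <<'E'
from h import *
print(r.read_state()['q'].round(2))
C=cam('wrist');im,d=viewer.get_image('wrist');cv2.imwrite('pics/w1.png',im[:,:,::-1])
v,u=np.nonzero(d>0);P=pts(C,np.c_[u,v],d[d>0])
c=np.array([531.5,189]);a=np.array([.722,-.692]);w=np.array([.692,.722])
Q=P[:,:2]-c;s=Q@a;x=Q@w;k=(abs(s)<110)&(abs(x)<48)&(P[:,2]>15)&(P[:,2]<90)
print(cv2.minAreaRect(P[k,:2].astype(np.float32)))
for lo in range(-104,104,4):
    m=k&(abs(x)<20)&(s>=lo)&(s<lo+4)
    if m.sum()>5: print(lo,np.percentile(P[m,2],[10,50,90]).round(1),end=' | ')
t=(P[:,2]>80)&(d[d>0]<400);print('near',t.sum(),np.percentile(P[t],[1,99],axis=0) if t.any() else '')
E
```

```text
[-0.21  0.48 -0.59  1.89  0.34  0.87 -0.16]
((526.5902709960938, 194.71795654296875), (69.97794342041016, 175.95751953125), 46.2708740234375)
-96 [19.2 35.3 44.8] | -92 [44.2 47.2 49.8] | -88 [49.3 50.7 52.2] | -84 [51.7 53.2 54.8] | -80 [54.  55.8 57.3] | -76 [56.9 58.5 60. ] | -72 [59.8 61.  62.4] | -68 [61.6 63.6 65.3] | -64 [64.6 66.1 67.6] | -60 [67.2 68.7 70.2] | -56 [69.4 70.2 70.8] | -44 [50.  51.5 53.4] | -40 [52.9 55.1 57. ] | 64 [64.8 66.  67.3] | 68 [67.1 68.9 70.8] | 72 [70.5 73.  75.3] | 76 [75.2 76.  76.6] | near 38402 [[387.26385258 241.85431357  85.05690493]
 [664.83431445 344.62375342 316.66755013]]
```

View pics/w1.png

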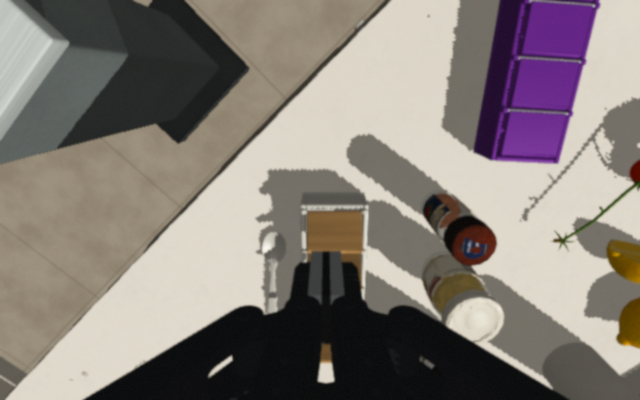

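The wrist view agrees: the white box sits upright in the picture at about (335, 250), aligned with the fingers, and the jars are well off to the right. I'll go down outside the hinge end.

Emit:
step_arm(series=[[[0.05,0.014,-0.88],[0,0,0],0],[[0.05,0.014,-0.88],[0,0,0],0],[[0.05,0.014,-0.88],[0,0,0],0],[[0.05,0.014,-0.88],[0,0,0],0],[[0.05,0.014,-0.88],[0,0,0],0],[[0.05,0.014,-0.88],[0,0,0],0],[[0.05,0.014,-0.88],[0,0,0],0],[[0.05,0.014,-0.88],[0,0,0],0],[[0.05,0.014,-0.88],[0,0,0],0],[[0.05,0.014,-0.88],[0,0,0],0],[[0,0,0],[0,0,0],0],[[0,0,0],[0,0,0],0]])

```text
t: 5.78
ee_pos: [443.6, 268.9, 68.9]
eef_rot: [-1.182, -2.91, 0.003]
contact_force: [0.2, 0.0, 1.1]
finger_gap: -0.4
gripper_force: 0.0
```

Emit:
step_arm(series=[[[0.142,0.0,0],[0,0,0],0],[[0.072,-0.069,0],[0,0,0],0],[[0.072,-0.069,0],[0,0,0],0],[[0.072,-0.069,0],[0,0,0],0],[[0.072,-0.069,0],[0,0,0],0],[[0.072,-0.069,0],[0,0,0],0],[[0.072,-0.069,0],[0,0,0],0],[[0.072,-0.069,0],[0,0,0],0],[[0.072,-0.069,0],[0,0,0],0],[[0.072,-0.069,0],[0,0,0],0],[[0.072,-0.069,0],[0,0,0],0],[[0.072,-0.069,0],[0,0,0],0],[[0.072,-0.069,0],[0,0,0],0],[[0.072,-0.069,-0.016],[0,0,0],0],[[0.072,-0.069,-0.016],[0,0,0],0],[[0.072,-0.069,-0.016],[0,0,0],0],[[0.072,-0.069,-0.016],[0,0,0],0]])

```text
t: 7.2
ee_pos: [469.8, 248.0, 68.0]
eef_rot: [-1.182, -2.91, -0.001]
contact_force: [-1.8, 0.8, 0.9]
finger_gap: -0.2
gripper_force: 0.6
```

```bash
cat > lids.py <<'E'
from h import *
def run(n='scene',save=None):
    C=cam(n);im,d=viewer.get_image(n)
    if save: cv2.imwrite(save,cv2.resize(im[110:300,270:470],None,fx=3,fy=3)[:,:,::-1])
    v,u=np.nonzero(d>0);P=pts(C,np.c_[u,v],d[d>0])
    c=np.array([531.5,189]);a=np.array([.722,-.692]);w=np.array([.692,.722])
    Q=P[:,:2]-c;s=Q@a;x=Q@w;k=(abs(s)<110)&(abs(x)<48)&(P[:,2]>15)&(P[:,2]<90)
    print(cv2.minAreaRect(P[k,:2].astype(np.float32)))
    for i,h in enumerate((-90,-44,2,48)):
        for lo,hi in((-26,-17),(17,26)):
            m=k&(x>lo)&(x<hi)&(s>h+8)&(s<h+41)&(P[:,2]>46)&(P[:,2]<85)
            if m.sum()>15:
                f=np.polyfit(s[m],P[m,2],1);print('lid',i+1,lo,m.sum(),'angle',np.arctan(f[0]).round(3),'z mid',np.polyval(f,h+21).round(1),'zmax',P[m,2].max().round(1))
E
python3 -c "
import lids;lids.run()"
```

```text
((484.2777404785156, 234.5218505859375), (68.86770629882812, 68.74504089355469), 48.120323181152344)
lid 1 -26 50 angle 0.346 z mid 58.1 zmax 62.4
lid 1 17 47 angle 0.378 z mid 58.2 zmax 62.3
```

Emit:
step_arm(series=[[[0.072,-0.069,-0.018],[0,0,0],0],[[0.072,-0.069,-0.018],[0,0,0],0],[[0.072,-0.069,-0.018],[0,0,0],0],[[0.072,-0.069,-0.018],[0,0,0],0],[[0.072,-0.069,-0.018],[0,0,0],0],[[0.072,-0.069,-0.018],[0,0,0],0],[[0.072,-0.069,-0.018],[0,0,0],0],[[0.072,-0.069,-0.018],[0,0,0],0],[[0.072,-0.069,-0.018],[0,0,0],0],[[0.072,-0.069,-0.018],[0,0,0],0],[[0.072,-0.069,-0.018],[0,0,0],0],[[0.072,-0.069,-0.018],[0,0,0],0],[[0.072,-0.069,-0.018],[0,0,0],0]])

```text
t: 8.33
ee_pos: [489.0, 229.5, 63.3]
eef_rot: [1.183, 2.911, -0.0]
contact_force: [0.1, 1.0, 0.4]
finger_gap: 0.4
gripper_force: 0.2
```

```bash
python3 -c "
import lids;lids.run();s=lids.r.read_state();print(s['ee_pos'],s['contact_force'])"
```

```text
((514.187744140625, 205.70681762695312), (69.51325988769531, 146.32403564453125), 46.55001449584961)
lid 1 -26 63 angle 0.007 z mid 50.0 zmax 52.8
lid 1 17 57 angle 0.008 z mid 49.9 zmax 53.6
[489.2983087  229.11583936  63.2340942 ] [-0.7926844  -0.02295892  0.82725999]
```

Emit:
step_arm(series=[[[0.036,-0.034,-0.015],[0,0,0],0],[[0,0,-0.015],[0,0,0],0],[[0,0,0],[0,0,0],0]])

```text
t: 8.63
ee_pos: [489.5, 229.0, 63.0]
eef_rot: [1.182, 2.91, -0.0]
contact_force: [-0.5, -1.1, 4.3]
finger_gap: -0.0
gripper_force: 1.8
```

Emit:
step_arm(series=[[[0.036,-0.034,0.08],[0,0,0],0],[[0.036,-0.034,0.08],[0,0,0],0],[[0.036,-0.034,0.08],[0,0,0],0],[[0.036,-0.034,0.08],[0,0,0],0],[[0.072,-0.069,0],[0,0,0],0],[[0.072,-0.069,0],[0,0,0],0],[[0.072,-0.069,-0.017],[0,0,0],0],[[0.072,-0.069,-0.017],[0,0,0],0],[[0.072,-0.069,-0.017],[0,0,0],0],[[0.072,-0.069,-0.017],[0,0,0],0],[[0.072,-0.069,-0.017],[0,0,0],0],[[0.072,-0.069,-0.017],[0,0,0],0]])

```text
t: 9.63
ee_pos: [503.9, 215.4, 67.1]
eef_rot: [-1.182, -2.911, -0.0]
contact_force: [-1.5, 1.1, 1.3]
finger_gap: -0.3
gripper_force: 0.6
```

Emit:
step_arm(series=[[[0.072,-0.069,-0.017],[0,0,0],0],[[0.072,-0.069,-0.017],[0,0,0],0],[[0.072,-0.069,-0.017],[0,0,0],0],[[0.072,-0.069,-0.017],[0,0,0],0],[[0.072,-0.069,-0.017],[0,0,0],0],[[0.072,-0.069,-0.017],[0,0,0],0],[[0.072,-0.069,-0.017],[0,0,0],0],[[0.072,-0.069,-0.017],[0,0,0],0],[[0.072,-0.069,-0.017],[0,0,0],0],[[0.072,-0.069,-0.017],[0,0,0],0],[[0.072,-0.069,-0.017],[0,0,0],0],[[0.072,-0.069,-0.017],[0,0,0],0]])

```text
t: 10.63
ee_pos: [521.3, 198.7, 63.0]
eef_rot: [-1.182, -2.91, -0.0]
contact_force: [-2.7, 2.3, 4.1]
finger_gap: -0.2
gripper_force: 2.1
```

```bash
python3 -c "
import lids;lids.run(save='pics/s2.png');s=lids.r.read_state();print(s['ee_pos'],s['contact_force'])"
```

```text
((530.6937866210938, 189.10430908203125), (69.97227478027344, 192.5275421142578), 46.115333557128906)
lid 1 -26 61 angle -0.013 z mid 49.6 zmax 51.9
lid 1 17 56 angle -0.021 z mid 49.8 zmax 52.3
lid 2 -26 48 angle 0.006 z mid 49.3 zmax 54.9
lid 2 17 57 angle 0.027 z mid 49.8 zmax 53.0
[521.38639913 198.60303828  63.07173774] [-0.96919143  0.22709386  1.90747097]
```

View pics/s2.png

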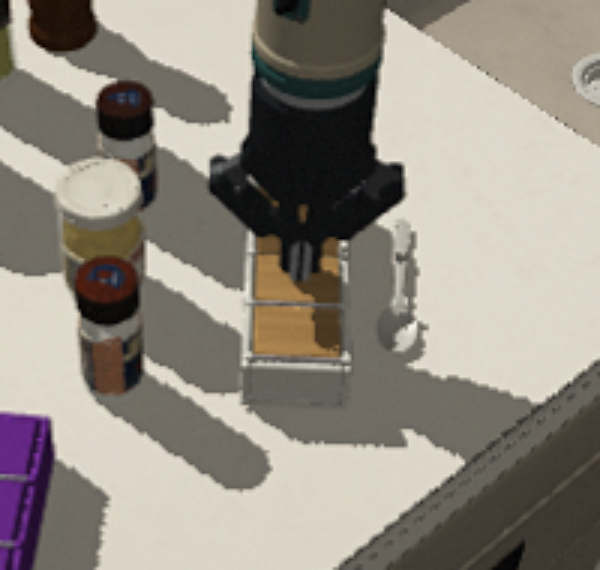

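The picture shows lids 1 and 2 flat, at (295, 330) and (290, 275), and the box and its neighbours are unmoved. Lid 3 is next.

Emit:
step_arm(series=[[[0.072,-0.069,-0.015],[0,0,0],0],[[0.036,-0.034,0.08],[0,0,0],0],[[0.036,-0.034,0.08],[0,0,0],0],[[0.036,-0.034,0.08],[0,0,0],0],[[0.036,-0.034,0.08],[0,0,0],0],[[0.072,-0.069,0],[0,0,0],0],[[0.072,-0.069,0],[0,0,0],0],[[0.072,-0.069,-0.017],[0,0,0],0],[[0.072,-0.069,-0.017],[0,0,0],0],[[0.072,-0.069,-0.017],[0,0,0],0],[[0.072,-0.069,-0.017],[0,0,0],0],[[0.072,-0.069,-0.017],[0,0,0],0],[[0.072,-0.069,-0.017],[0,0,0],0]])

```text
t: 11.77
ee_pos: [537.1, 183.7, 67.1]
eef_rot: [-1.182, -2.911, -0.0]
contact_force: [-0.7, 0.7, 1.6]
finger_gap: -0.3
gripper_force: 0.6
```

Emit:
step_arm(series=[[[0.072,-0.069,-0.017],[0,0,0],0],[[0.072,-0.069,-0.017],[0,0,0],0],[[0.072,-0.069,-0.017],[0,0,0],0],[[0.072,-0.069,-0.017],[0,0,0],0],[[0.072,-0.069,-0.017],[0,0,0],0],[[0.072,-0.069,-0.017],[0,0,0],0],[[0.072,-0.069,-0.017],[0,0,0],0],[[0.072,-0.069,-0.017],[0,0,0],0],[[0.072,-0.069,-0.017],[0,0,0],0],[[0.072,-0.069,-0.017],[0,0,0],0],[[0.072,-0.069,-0.017],[0,0,0],0],[[0.072,-0.069,-0.017],[0,0,0],0]])

```text
t: 12.77
ee_pos: [554.3, 167.0, 63.0]
eef_rot: [-1.183, -2.91, -0.0]
contact_force: [-2.6, 2.2, 5.1]
finger_gap: -0.1
gripper_force: 2.3
```

```bash
python3 -c "
import lids;lids.run();s=lids.r.read_state();print(s['ee_pos'],s['contact_force'])"
```

```text
((531.1297607421875, 188.7667236328125), (69.94123840332031, 195.1641082763672), 46.166988372802734)
lid 1 -26 63 angle 0.027 z mid 49.3 zmax 52.0
lid 1 17 57 angle -0.003 z mid 49.6 zmax 53.0
lid 2 -26 49 angle -0.013 z mid 49.9 zmax 52.4
lid 2 17 52 angle 0.065 z mid 49.3 zmax 53.0
lid 3 -26 44 angle 0.009 z mid 49.3 zmax 52.7
lid 3 17 45 angle 0.021 z mid 49.3 zmax 51.6
[554.42459433 166.95281705  63.06996261] [-0.7493684  -0.10629597  2.35799885]
```

Emit:
step_arm(series=[[[0.072,-0.069,-0.015],[0,0,0],0],[[0.036,-0.034,0.08],[0,0,0],0],[[0.036,-0.034,0.08],[0,0,0],0],[[0.036,-0.034,0.08],[0,0,0],0],[[0.036,-0.034,0.08],[0,0,0],0],[[0.072,-0.069,0],[0,0,0],0],[[0.072,-0.069,0],[0,0,0],0],[[0.072,-0.069,-0.017],[0,0,0],0],[[0.072,-0.069,-0.017],[0,0,0],0],[[0.072,-0.069,-0.017],[0,0,0],0],[[0.072,-0.069,-0.017],[0,0,0],0],[[0.072,-0.069,-0.017],[0,0,0],0],[[0.072,-0.069,-0.017],[0,0,0],0]])

```text
t: 13.9
ee_pos: [570.1, 152.1, 67.0]
eef_rot: [-1.182, -2.91, -0.0]
contact_force: [-1.1, 1.3, 1.5]
finger_gap: 0.1
gripper_force: 0.6
```

Emit:
step_arm(series=[[[0.072,-0.069,-0.017],[0,0,0],0],[[0.072,-0.069,-0.017],[0,0,0],0],[[0.072,-0.069,-0.017],[0,0,0],0],[[0.072,-0.069,-0.017],[0,0,0],0],[[0.072,-0.069,-0.017],[0,0,0],0],[[0.072,-0.069,-0.017],[0,0,0],0],[[0.072,-0.069,-0.017],[0,0,0],0],[[0.072,-0.069,-0.017],[0,0,0],0],[[0.072,-0.069,-0.017],[0,0,0],0],[[0.072,-0.069,-0.017],[0,0,0],0],[[0.072,-0.069,-0.017],[0,0,0],0],[[0.072,-0.069,-0.017],[0,0,0],0],[[0.072,-0.069,-0.015],[0,0,0],0]])

```text
t: 14.98
ee_pos: [588.2, 134.9, 63.0]
eef_rot: [-1.181, -2.909, -0.001]
contact_force: [-4.3, 2.8, 6.9]
finger_gap: -0.1
gripper_force: 3.4
```

```bash
python3 -c "
import lids;lids.run();s=lids.r.read_state();print(s['ee_pos'],s['contact_force'])"
```

```text
((532.7061767578125, 187.3512725830078), (69.88636016845703, 199.3282928466797), 46.129798889160156)
lid 1 -26 62 angle -0.04 z mid 49.7 zmax 52.4
lid 1 17 58 angle 0.039 z mid 49.3 zmax 53.1
lid 2 -26 50 angle -0.009 z mid 49.9 zmax 53.4
lid 2 17 53 angle -0.013 z mid 49.6 zmax 53.0
lid 3 -26 44 angle -0.014 z mid 49.7 zmax 52.4
lid 3 17 48 angle 0.025 z mid 49.6 zmax 53.6
lid 4 -26 45 angle 0.022 z mid 49.6 zmax 53.2
lid 4 17 43 angle -0.025 z mid 49.6 zmax 52.1
[588.34275833 134.80156304  62.99561168] [-2.5195164   1.74766723  5.51938773]
```

All four lids are shut, so I'll take the tips off past the free edge and up.

Emit:
step_arm(series=[[[0.036,-0.034,0.04],[0,0,0],0],[[0.072,-0.069,0.04],[0,0,0],0],[[0.144,-0.138,0.08],[0,0,0],0],[[0.144,-0.138,0.2],[0,0,0],0],[[0.144,-0.138,0.5],[0,0,0],0],[[0.144,-0.138,1],[0,0,0],0],[[0.144,-0.138,1],[0,0,0],0],[[0,-0.5,1],[0,0,0],0],[[0,-1,1],[0,0,0],0],[[0,-1,1],[0,0,0],0],[[0,-1,1],[0,0,0],0],[[0,-1,1],[0,0,0],0],[[0,-1,0],[0,0,0],0],[[0,-1,0],[0,0,0],0],[[0,-1,0],[0,0,0],0],[[0,-1,0],[0,0,0],0],[[0,-0.5,0],[0,0,0],0],[[0,0,0],[0,0,0],0]])

```text
t: 16.53
ee_pos: [605.5, -65.8, 220.3]
eef_rot: [1.19, 2.907, -0.003]
contact_force: [0.4, -0.8, -0.3]
finger_gap: 0.1
gripper_force: 0.0
```

```bash
python3 -c "
import lids;lids.run(save='pics/s3.png');lids.run('top');s=lids.r.read_state();print(s['t'],s['ee_pos'],s['contact_force'])"
```

```text
((532.2166748046875, 187.76177978515625), (69.88565826416016, 199.13035583496094), 46.16504669189453)
lid 1 -26 61 angle -0.001 z mid 49.8 zmax 52.7
lid 1 17 58 angle -0.014 z mid 49.8 zmax 53.3
lid 2 -26 48 angle -0.018 z mid 49.7 zmax 53.0
lid 2 17 56 angle -0.006 z mid 49.7 zmax 52.9
lid 3 -26 47 angle -0.009 z mid 49.6 zmax 52.8
lid 3 17 46 angle -0.011 z mid 49.4 zmax 52.5
lid 4 -26 41 angle -0.037 z mid 49.7 zmax 52.8
lid 4 17 49 angle -0.014 z mid 49.5 zmax 52.2
((533.3775634765625, 187.3533935546875), (70.4044418334961, 194.61672973632812), 46.04790496826172)
lid 1 -26 42 angle -0.008 z mid 48.6 zmax 52.2
lid 1 17 47 angle -0.033 z mid 48.5 zmax 54.1
lid 2 -26 46 angle 0.016 z mid 48.2 zmax 51.9
lid 2 17 38 angle -0.0 z mid 49.0 zmax 52.2
lid 3 -26 45 angle -0.022 z mid 48.5 zmax 53.4
lid 3 17 41 angle 0.055 z mid 48.7 zmax 53.5
lid 4 -26 40 angle -0.015 z mid 48.7 zmax 51.8
lid 4 17 36 angle 0.017 z mid 48.7 zmax 52.9
16.6333 [605.53567033 -61.27585906 220.31639527] [-0.54594129  0.72613586  0.17889439]
```

View pics/s3.png

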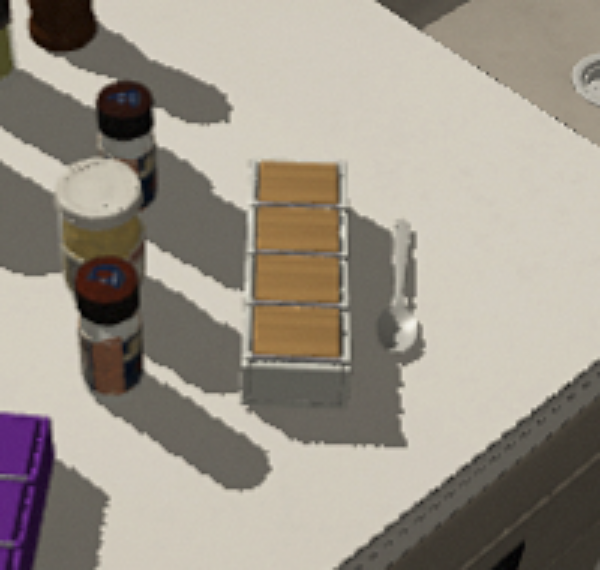

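All four lids lie flat in the white box, at (298, 185) to (295, 332). The jars and the spoon haven't moved, and the arm is clear.

```bash
python3 -c "
from cell import job_done;print(job_done())"
```

```text
the job is handed in; nothing more can be done
None
```

The four lids were laid flat one after another from the hinge end, with at most about 8 N read on the tool, and the job was handed in at about 16.6 s; the last camera check showed the box within about 2 mm of where it started, and the jars and teaspoon looked untouched. Between lids I raised the fingertips about 6 mm so as not to shove the box.

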